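# Clear the ladder tube and move the rung sleeve up one hole

### The job

First take the two red end caps off the ladder tube and stand them in the two empty recesses of the plywood tray, so that all four caps sit in neat rows. Then pull up the yellow lock plunger, slide the blue rung sleeve along the tube to the next hole and push the plunger fully home there. Finish while still holding the knob down with the gripper on it, ready for me to fit the clip, and leave everything else on the bench alone.

Things in the scene. Friction and masses are not known exactly. Their poses are not given: they have to be found in the camera images.
- stile: short length of ladder stile, a straight aluminium tube 360 mm long, 50 mm wide, fixed level on two wooden cradles, its flat top face 50 mm above the bench. Origin on the bench under its middle; its own x runs along the tube in the direction in which the sleeve has to go, z up. Three square 13 mm holes in the top face, 100 mm apart. It does not move
- stile_hole0 (a point): centre of the first hole in the tube's top face (x = -110 mm in the stile's frame), where the lock pin sits at the start
- stile_hole1 (a point): centre of the next hole (x = -10 mm in the stile's frame): the pin must end in this one
- stile_hole2 (a point): centre of the last hole (x = +90 mm in the stile's frame), not to be used
- sleeve (a joint): slide of the blue rung sleeve along the tube, m: about 0 at the start with the pin over hole 0, 0.100 with it over hole 1, 0.200 over hole 2. Friction about 4 N, stays where left; locked while the pin is in a hole. The sleeve is 50 mm long, 62 mm wide, its top 58 mm above the bench (a steel boss 22 mm across stands up to 75 mm round the pin); a rung stub 28 mm thick sticks out 65 mm from its side towards the stile's -y, top 52 mm above the bench
- plunger (a joint): height of the lock plunger, m: 0 fully home in a hole (12 mm deep), 0.020 pulled right up. The round-nosed 10 mm pin clears the tube from 0.012. Friction about 4 N and no spring: it stays where it is left, so it must be pulled up and pushed down. It travels along with the sleeve
- pull_knob: yellow round knob of the plunger, upright, 28 mm across, 28 mm high, on top of the sleeve. Origin: centre of its underside, 78 mm above the bench when the pin is home, z up. Its sides are free for fingers all round, down to 62 mm above the bench
- tray: fixed plywood tray, 160 x 160 mm, 18 mm thick, with four round recesses 46 mm across and 8 mm deep in a square of 72 mm pitch. Origin: centre of its underside on the bench, x and y along its edges
- tray_hole0 (a point): centre of recess 0's mouth at the tray's top face, 18 mm above the bench (its floor is at 10 mm); empty at the start
- tray_hole1 (a point): centre of recess 1's mouth at the tray's top face, 18 mm above the bench (its floor is at 10 mm); already holds a cap at the start
- tray_hole2 (a point): centre of recess 2's mouth at the tray's top face, 18 mm above the bench (its floor is at 10 mm); already holds a cap at the start
- tray_hole3 (a point): centre of recess 3's mouth at the tray's top face, 18 mm above the bench (its floor is at 10 mm); empty at the start
- cap_a: red plastic ladder-rung end cap, upright: flange 38 mm across and 10 mm high at the bottom, above it a plug 32 mm across up to 42 mm; 28 to 56 g. Origin: centre of its underside, z up. Stands on the tube in the sleeve's way, the nearer one to the sleeve
- cap_b: red plastic ladder-rung end cap, upright: flange 38 mm across and 10 mm high at the bottom, above it a plug 32 mm across up to 42 mm; 28 to 56 g. Origin: centre of its underside, z up. Stands on the tube farther along, in front of the sleeve
- cap_c: red plastic ladder-rung end cap, upright: flange 38 mm across and 10 mm high at the bottom, above it a plug 32 mm across up to 42 mm; 28 to 56 g. Origin: centre of its underside, z up. Already in recess 1 of the tray
- cap_d: red plastic ladder-rung end cap, upright: flange 38 mm across and 10 mm high at the bottom, above it a plug 32 mm across up to 42 mm; 28 to 56 g. Origin: centre of its underside, z up. Already in recess 2 of the tray
- spray_can: bystander: green spray can, 60 mm across, 170 mm tall; origin centre of underside
- screw_jar: bystander: amber jar with brass lid, 68 mm across, 85 mm tall; origin centre of underside
- tape_measure: bystander: orange tape measure, 65 x 38 x 62 mm; origin centre of underside
- wrench: bystander: steel wrench 170 mm long, lying flat
- screwdriver: bystander: screwdriver 190 mm long, lying flat
- washer_tin: bystander: open steel tin, 76 mm across, 50 mm tall; origin centre of underside
Not all that is in view belongs to the job. What is shaped like the cap_a but black or green is not meant.

How it is judged:
On the way, in this order (a step that is already met when the one before it is completed fails the run):
1. all four recesses of the tray hold a cap standing fully down (((horizontal distance between cap_a and tray_hole0 below 0.006 m and height (world z) of cap_a below 0.0135 m and angle between cap_a's own z axis and vertical below 0.1 rad and linear speed of cap_a below 0.05 m/s) or (horizontal distance between cap_b and tray_hole0 below 0.006 m and height (world z) of cap_b below 0.0135 m and angle between cap_b's own z axis and vertical below 0.1 rad and linear speed of cap_b below 0.05 m/s) or (horizontal distance between cap_c and tray_hole0 below 0.006 m and height (world z) of cap_c below 0.0135 m and angle between cap_c's own z axis and vertical below 0.1 rad and linear speed of cap_c below 0.05 m/s) or (horizontal distance between cap_d and tray_hole0 below 0.006 m and height (world z) of cap_d below 0.0135 m and angle between cap_d's own z axis and vertical below 0.1 rad and linear speed of cap_d below 0.05 m/s)) and ((horizontal distance between cap_a and tray_hole1 below 0.006 m and height (world z) of cap_a below 0.0135 m and angle between cap_a's own z axis and vertical below 0.1 rad and linear speed of cap_a below 0.05 m/s) or (horizontal distance between cap_b and tray_hole1 below 0.006 m and height (world z) of cap_b below 0.0135 m and angle between cap_b's own z axis and vertical below 0.1 rad and linear speed of cap_b below 0.05 m/s) or (horizontal distance between cap_c and tray_hole1 below 0.006 m and height (world z) of cap_c below 0.0135 m and angle between cap_c's own z axis and vertical below 0.1 rad and linear speed of cap_c below 0.05 m/s) or (horizontal distance between cap_d and tray_hole1 below 0.006 m and height (world z) of cap_d below 0.0135 m and angle between cap_d's own z axis and vertical below 0.1 rad and linear speed of cap_d below 0.05 m/s)) and ((horizontal distance between cap_a and tray_hole2 below 0.006 m and height (world z) of cap_a below 0.0135 m and angle between cap_a's own z axis and vertical below 0.1 rad and linear speed of cap_a below 0.05 m/s) or (horizontal distance between cap_b and tray_hole2 below 0.006 m and height (world z) of cap_b below 0.0135 m and angle between cap_b's own z axis and vertical below 0.1 rad and linear speed of cap_b below 0.05 m/s) or (horizontal distance between cap_c and tray_hole2 below 0.006 m and height (world z) of cap_c below 0.0135 m and angle between cap_c's own z axis and vertical below 0.1 rad and linear speed of cap_c below 0.05 m/s) or (horizontal distance between cap_d and tray_hole2 below 0.006 m and height (world z) of cap_d below 0.0135 m and angle between cap_d's own z axis and vertical below 0.1 rad and linear speed of cap_d below 0.05 m/s)) and ((horizontal distance between cap_a and tray_hole3 below 0.006 m and height (world z) of cap_a below 0.0135 m and angle between cap_a's own z axis and vertical below 0.1 rad and linear speed of cap_a below 0.05 m/s) or (horizontal distance between cap_b and tray_hole3 below 0.006 m and height (world z) of cap_b below 0.0135 m and angle between cap_b's own z axis and vertical below 0.1 rad and linear speed of cap_b below 0.05 m/s) or (horizontal distance between cap_c and tray_hole3 below 0.006 m and height (world z) of cap_c below 0.0135 m and angle between cap_c's own z axis and vertical below 0.1 rad and linear speed of cap_c below 0.05 m/s) or (horizontal distance between cap_d and tray_hole3 below 0.006 m and height (world z) of cap_d below 0.0135 m and angle between cap_d's own z axis and vertical below 0.1 rad and linear speed of cap_d below 0.05 m/s))), for 0.2 s.
2. the lock plunger is pulled clear of the hole (value of joint plunger above 0.012 m), for 0.1 s.
3. the sleeve is slid most of the way to the next hole with the plunger up (value of joint sleeve above 0.06 m and value of joint plunger above 0.008 m).
At the end, for the whole second after the job is handed in: every recess of the tray holds an upright cap at rest (within 6 mm of its centre, underside within 3.5 mm of the recess floor); the sleeve is at the next hole (0.100 m, within 4 mm) with the plunger home (within 3 mm), and the fingers still bear on the yellow knob with more than 2 N (all of step 1 and value of joint sleeve between 0.096 and 0.104 m and value of joint plunger below 0.003 m and contact force between the fingers and pull_knob above 2 N); the arm keeps its last pose, push and grip.
It fails at once if a bystander is knocked or shifted by more than 30 mm (distance of any of spray_can, screw_jar, tape_measure, wrench, screwdriver, washer_tin from where it was at the start of the episode above 0.03 m).
It also fails if it takes over 72 s, if anything falls off the work surface, if the arm or the gripper's body presses on something with over 40 N, if the wrist force passes 120 N, or if a joint passes its speed limit or range.

### The arm

A 6-joint arm with a two-finger parallel gripper is mounted at the origin on the work surface. World frame = base frame: x ahead of the robot, y to its left, z up, the work surface at z = 0. Lengths are in m, angles in rad, forces in N, time in s.
With the tool pointing down it reaches from about 0.275 to 0.75 m from the base axis. Payload 10.2 kg.
Tool frame: the origin (TCP) lies between the finger pads; the fingertips stand 14 mm ahead of it and the grasp point (between the pads) lies 5 mm behind it; z points along the fingers, x is the direction in which the jaws open and shut, and the axes are right-handed (so a half turn about z gives the same grasp; the last joint's range is limited). The gripper opens to 88 mm and grips with 3 to 60 N. Pads are 18 mm wide; open, the fingers measure 123 mm over their backs; the gripper's body (75 mm by 187 mm) begins 45 mm behind the grasp point.
Start: joints at [1.088, 0.313, 1.498, -0, 1.331, -0.223], TCP at [0.135, 0.507, 0.253] pointing down, gripper open.
Joint ranges: [-2.94, 2.94], [-0.97, 2.17], [0.19, 2.56], [-1.23, 4.37], [0.02, 3.11], [-2.88, 2.88]. Speed limits (rad/s): [2.39, 2.39, 3.01, 3.14, 3.14, 3.14].

### API

Orientations are given as a unit quaternion [w, x, y, z].
In Python, from cell import observe, eyes, close_job gives the robot as it stands.
- The arm moves only by the tool send_rows, never from a script. Its argument "series" is a list of rows, each a list of 3 entries, a list of its own where there are three numbers: the turn, a rotation vector about the tool's x, y, z each as a share of 60 degrees, from -1 to 1, then the shift along the tool's x, y, z each as a share of 0.6 m, from -1 to 1, then the finger opening in mm, from 0 to 88.1. In form: [[[ax, ay, az], [tx, ty, tz], fingers], ...]. A call has 1 to 12 rows; each row is the pose to reach, as a shift and turn from the pose measured when the call began, along the tool's axes at that moment; what a row does not reach only later rows make up. A row lasts 1/8 s, in which the tool goes at most 62.5 mm and 10.7 degrees, less where a joint would pass 70% of its speed; a pose out of reach is approached as far as the arm can. A call with a number of a shift or a turn outside -1 to 1 is refused whole. A call with a gripper value outside its range is refused whole. The fingers move at their own pace and stop on an object; "newtons" is the grip in N (left out, the last holds). Time passes only in rows, so rows that repeat a pose let the fingers close. It gives the time, the measured TCP pose, the force and the opening at its end, in the units of the state.
- observe(): the state, without advancing time (a new reading comes with each control period).
- eyes.grab_frame(name): name is "scene" or "top" or "wrist"; returns the picture (384x512x3 uint8, blue, green, red); there is no depth.
- eyes.camera_params(name): a dict with "K" (3x3 intrinsics, pixels), "R" (3x3) and "t" (3): a world point X has camera coordinates R X + t. Camera axes: x right, y down, z forward; pixel columns grow to the right and rows downward; lengths in m; the calibration is good to about 2 mm. The wrist camera is an equidistant fisheye: a pixel r from the principal point sees the ray r / f radians off the axis. A picture is of the moment at which its call begins: read the wrist's pose just before it. camera_params takes no time and is no camera call; for the wrist camera it gives the pose at the moment of the call.
- close_job(): hands the job in, once; it reports no verdict.
The state is a dict: "time_s": time; "joint_pos": joint angles; "joint_vel": joint speeds; "tau": joint torques, N m; "eef_pos": TCP position; "ee_rot": TCP orientation; "contact_force": force on the tool from outside, world axes, zero at the start; "moment": the same for the moment, N m; "gripper_width": opening from 0.0 (shut) to 1.0 (fully open).
Only numpy, scipy, OpenCV 4.12 (cv2) and the standard library are available. Lean on these libraries where they do the work, as an engineer would, in place of code of your own. Each camera call takes 0.05 s, during which the arm holds its last target. There are 200 camera calls.

## Working session

There is one attempt and no reset: what is moved stays moved. The work goes in short steps, Python scripts to look and compute and a tool call to move; the robot and the scene stay as the last step left them, time stands still between calls to the robot, and variables do not carry over. Pictures are saved under pics/ and viewed, about 8 in all and at most 12, crops included, and the job is handed in when it is done.

Besides the shell and the picture viewer there is one more tool, called after "Request:" as name([rows], argument=value, ...), one row to a line, values as JSON. send_rows: Moves the arm, as the interface text tells. Shift numbers are shares of 0.6 m and turn numbers shares of 60 degrees, none past 1 either way. Its arguments: {"type":"object","properties":{"series":{"type":"array"},"newtons":{"type":"number"}},"required":["series"]}

```bash
mkdir -p pics; ls; python3 - <<'E'
from cell import observe, eyes
import cv2,numpy as np
print(observe())
a=eyes.grab_frame("scene");b=eyes.grab_frame("top")
cv2.imwrite("pics/s0.png",a);cv2.imwrite("pics/t0.png",b)
for n in("scene","top"):
  p=eyes.camera_params(n);print(n,p)
E
```

```text
pics
{'time_s': 0.0, 'joint_pos': array([ 1.08762341e+00,  3.13448801e-01,  1.49839649e+00, -1.42429858e-05,
        1.33101189e+00, -2.23414793e-01]), 'joint_vel': array([ 2.92231418e-05, -9.78372696e-04, -3.47422725e-04, -8.05743125e-04,
       -9.05480593e-04, -2.00468975e-04]), 'tau': array([ 9.87152125e-04, -4.02214372e+01, -2.52272433e+01,  6.94596441e-02,
        3.52749112e-02, -6.50893389e-05]), 'eef_pos': array([0.13476275, 0.50718261, 0.25217695]), 'ee_rot': array([ 2.71061716e-04,  7.92730414e-01,  6.09572056e-01, -5.71252973e-04]), 'contact_force': array([0.01178309, 0.0625701 , 0.04441135]), 'moment': array([-0.02026942,  0.01940715, -0.01548492]), 'gripper_width': 1.0022835585461831}
scene {'K': array([[496.01003656,   0.        , 249.09108192],
       [  0.        , 496.01003656, 189.65709578],
       [  0.        ,   0.        ,   1.        ]]), 'R': array([[-0.16631861,  0.98593519, -0.01642915],
       [ 0.68201654,  0.10298499, -0.72404939],
       [-0.71217382, -0.13162784, -0.68955243]]), 't': array([ 0.11230541, -0.35670337,  1.96820825])}
top {'K': array([[475.51027193,   0.        , 253.59968005],
       [  0.        , 475.51027193, 193.26582955],
       [  0.        ,   0.        ,   1.        ]]), 'R': array([[ 0.07669224, -0.99703744,  0.00588661],
       [-0.97044752, -0.07599917, -0.22903218],
       [ 0.22880104,  0.01185234, -0.97340105]]), 't': array([-0.04532145,  0.59817253,  1.70093476])}
```

```bash
python3 -c "
import cv2
a=cv2.imread('pics/t0.png');cv2.imwrite('pics/t0b.png',cv2.resize(a,(800,600),interpolation=3))
a=cv2.imread('pics/s0.png');cv2.imwrite('pics/s0b.png',cv2.resize(a,(800,600),interpolation=3))"
```

```text
(no output)
```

View pics/t0b.png

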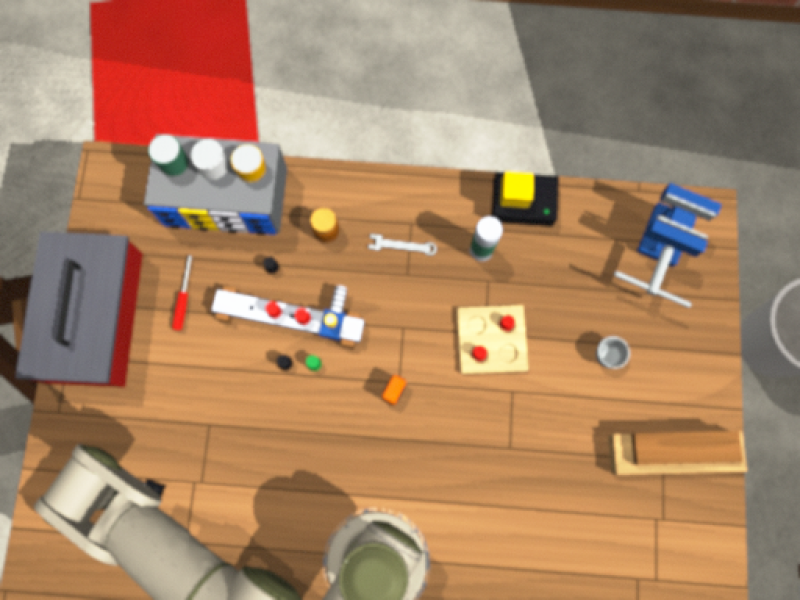

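View pics/s0b.png

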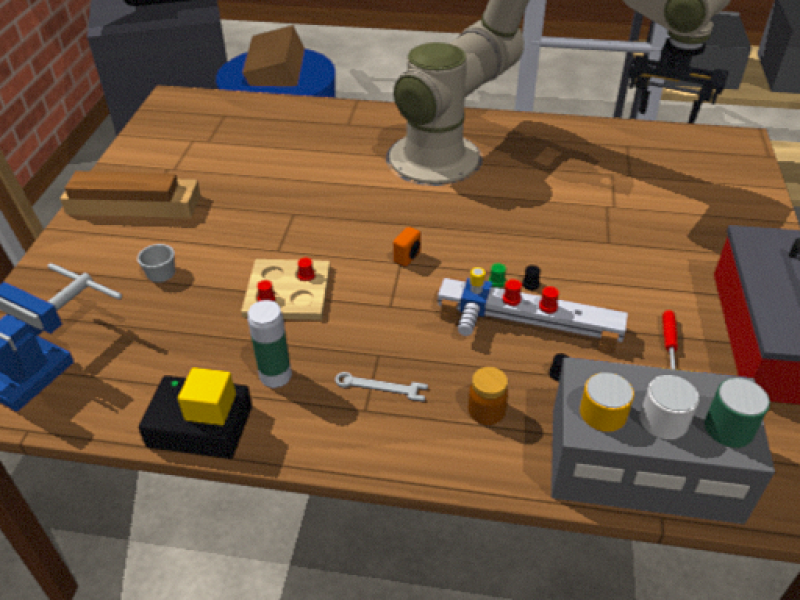

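The top view (800x600 scaling) shows the two red caps on the tube at (274,308) and (303,316), and the yellow knob on the blue sleeve at (331,319). The tray is at (492,340), with caps at (508,323) and (480,353) and empty recesses at (475,325) and (509,353). The green cap at (313,362) and the black ones at (284,362) and (270,265) are decoys: wrong colour, and standing on the bench.

```bash
cat > h.py <<'E'
import cv2,numpy as np
from cell import observe, eyes
from scipy.spatial.transform import Rotation as Rot
def blobs(im,lo,hi,amin=15,two=None):
    h=cv2.cvtColor(im,cv2.COLOR_BGR2HSV); m=cv2.inRange(h,lo,hi)
    if two: m|=cv2.inRange(h,*two)
    n,_,s,c=cv2.connectedComponentsWithStats(m)
    return [(c[i],s[i]) for i in range(1,n) if s[i][4]>=amin]
RED=((0,150,90),(6,255,255)),((174,150,90),(180,255,255))
def red(im,amin=15): return blobs(im,*RED[0],amin,RED[1])
def ray(p,uv,fish=False):
    K,R,t=p["K"],p["R"],p["t"]
    x=np.array([(uv[0]-K[0,2])/K[0,0],(uv[1]-K[1,2])/K[1,1]])
    if fish:
        r=np.linalg.norm(x); d=np.r_[x/max(r,1e-9)*np.sin(r),np.cos(r)]
    else: d=np.r_[x,1]
    return -R.T@t, R.T@d
def plane(p,uv,z,fish=False):
    o,d=ray(p,uv,fish); return o+d*(z-o[2])/d[2]
def tri(a,b):
    (o1,d1),(o2,d2)=a,b
    s=np.linalg.lstsq(np.c_[d1,-d2],o2-o1,rcond=None)[0]
    A,B=o1+d1*s[0],o2+d2*s[1]; return (A+B)/2,np.linalg.norm(A-B)
def pose():
    s=observe();q=s["ee_rot"];return s["eef_pos"],Rot.from_quat([q[1],q[2],q[3],q[0]])
def project(p,X,fish=False):
    c=p["R"]@X+p["t"]
    if fish:
        r=np.linalg.norm(c[:2]);c=np.r_[c[:2]/r*np.arctan2(r,c[2]),1]
    u=p["K"]@(c/c[2]); return u[:2]
def goal(xyz,yaw):
    "shift shares and turn shares to reach tool-down with tool x at yaw (mod pi)"
    P,R=pose(); sh=R.inv().apply(np.array(xyz)-P)/.6
    best=None
    for k in(0,np.pi):
        a=yaw+k; x=np.array([np.cos(a),np.sin(a),0]);z=np.array([0,0,-1.])
        G=Rot.from_matrix(np.c_[x,np.cross(z,x),z])
        rv=(R.inv()*G).as_rotvec()/np.radians(60)
        if best is None or np.linalg.norm(rv)<np.linalg.norm(best): best=rv
    return best.round(4),sh.round(4)
E
python3 - <<'E'
from h import *
t=cv2.imread("pics/t0.png");s=cv2.imread("pics/s0.png")
pt,ps=eyes.camera_params("top"),eyes.camera_params("scene")
T=[c for c,a in red(t) if a[4]<200 and 150<c[1]<240];S=[c for c,a in red(s) if a[4]<400 and c[1]<230]
for c in T:
    for d in S:
        X,e=tri(ray(pt,c),ray(ps,d))
        if e<.008 and X[2]>0 and X[2]<.12: print("red",c.round(1),d.round(1),X.round(3),round(e,4))
Y=((20,120,120),(32,255,255))
for c,a in blobs(t,*Y,8):print("yt",c.round(1),a[4])
for c,a in blobs(s,*Y,8):print("ys",c.round(1),a[4])
# tray points
for u in [(475,325),(508,323),(480,353),(509,353)]:
    print("tray",plane(pt,(u[0]*.64,u[1]*.64),.018 ).round(3))
for u in [(220,302),(355,328)]: print("tube ends",plane(pt,(u[0]*.64,u[1]*.64),.05).round(3))
for n,u,z in [("tape",(395,388),.06),("can",(487,235),.17),("jar",(324,222),.085),("green",(313,362),.04),("black",(284,362),.04)]: print(n,plane(pt,(u[0]*.64,u[1]*.64),z).round(3))
E
```

```text
red [114.8 198.6] [428.4 210.8] [0.55  0.529 0.013] 0.0018
red [174.5 197.7] [351.1 191.2] [0.56  0.292 0.07 ] 0.0013
red [193.1 202.1] [327.6 186.7] [0.549 0.221 0.068] 0.0013
red [324.3 206.4] [169.3 185.8] [ 0.579 -0.271  0.031] 0.0026
red [306.3 225.9] [195.1 172.1] [ 0.5   -0.207  0.028] 0.0023
yt [162.3 110.7] 99
yt [331.  120.8] 442
yt [127.1 139.5] 191
yt [206.4 140.4] 174
yt [212.2 207. ] 12
ys [305.2 177. ] 78
ys [129.9 252.2] 887
ys [310.1 243. ] 88
ys [319.6 239.4] 8
ys [320.2 246.5] 13
ys [385.8 263.6] 307
tray [ 0.57  -0.194  0.018]
tray [ 0.581 -0.274  0.018]
tray [ 0.502 -0.21   0.018]
tray [ 0.507 -0.28   0.018]
tube ends [0.571 0.424 0.05 ]
tube ends [0.533 0.095 0.05 ]
tape [ 0.396 -0.012  0.06 ]
can [ 0.75  -0.196  0.17 ]
jar [0.781 0.191 0.085]
green [0.445 0.188 0.04 ]
black [0.44  0.256 0.04 ]
```

```bash
python3 - <<'E'
from h import *
print(goal((.54,.22,.27),np.radians(-7)))
print(pose()[1].as_matrix().round(3))
E
```

```text
(array([5.0000e-04, 1.0000e-03, 1.3686e+00]), array([-0.2892,  0.7757, -0.0295]))
[[ 0.257  0.966 -0.   ]
 [ 0.966 -0.257 -0.001]
 [-0.001 -0.    -1.   ]]
```

Request:
send_rows([
  [[0,0,0.95],[-0.289,0.776,-0.03],88],
  [[0,0,0.95],[-0.289,0.776,-0.03],88],
  [[0,0,0.95],[-0.289,0.776,-0.03],88],
  [[0,0,0.95],[-0.289,0.776,-0.03],88],
  [[0,0,0.95],[-0.289,0.776,-0.03],88],
  [[0,0,0.95],[-0.289,0.776,-0.03],88],
  [[0,0,0.95],[-0.289,0.776,-0.03],88],
  [[0,0,0.95],[-0.289,0.776,-0.03],88],
  [[0,0,0.95],[-0.289,0.776,-0.03],88],
], newtons=15)

```text
time_s: 1.23
eef_pos: [0.5424, 0.2174, 0.2691]
ee_rot: [0.001, 0.988, 0.155, -0.001]
contact_force: [0.1, 0.7, 0.0]
gripper_width: 0.998
```

Request:
send_rows([
  [[0,0,0.42],[0,0,0],88],
  [[0,0,0.42],[0,0,0],88],
  [[0,0,0.42],[0,0,0],88],
  [[0,0,0.42],[0,0,0],88],
])

```text
time_s: 1.72
eef_pos: [0.5417, 0.218, 0.269]
ee_rot: [0.001, 0.998, -0.063, -0.001]
contact_force: [0.0, -0.2, 0.5]
gripper_width: 0.996
```

```bash
python3 - <<'E'
from h import *
import pickle
print(pose()[0],goal((.54,.22,.27),np.radians(-7)))
p=eyes.camera_params("wrist");im=eyes.grab_frame("wrist")
pickle.dump((p,im),open("w1.pkl","wb"));cv2.imwrite("pics/w1.png",cv2.resize(im,(800,600),interpolation=3))
print(p, (-p["R"].T@p["t"]))
for c,a in red(im,60):print("red",c.round(1),a)
for c,a in blobs(im,(20,120,100),(34,255,255),60):print("yel",c.round(1),a)
E
```

```text
[0.54172141 0.21804818 0.26899545] (array([ 0.0017,  0.002 , -0.004 ]), array([-0.0033, -0.0029, -0.0017]))
{'K': array([[297.31863964,   0.        , 255.54558331],
       [  0.        , 297.31863964, 192.98655709],
       [  0.        ,   0.        ,   1.        ]]), 'R': array([[ 0.99213654, -0.12514414, -0.00200867],
       [-0.11790543, -0.93989221,  0.32046987],
       [-0.04199286, -0.31771304, -0.94725658]]), 't': array([-0.51114722,  0.21825242,  0.49788902])} [0.55376877 0.2993525  0.4006586 ]
red [261.6 103.5] [246  88  32  32 785]
red [260.6 166. ] [245 148  31  37 882]
yel [448.2 170. ] [ 431  148   35   44 1188]
yel [259.8 228.7] [248 216  25  31 399]
yel [ 93.1 301.5] [ 88 281  13  43 218]
yel [363.7 345.7] [ 231  321  245   39 1609]
```

View pics/w1.png

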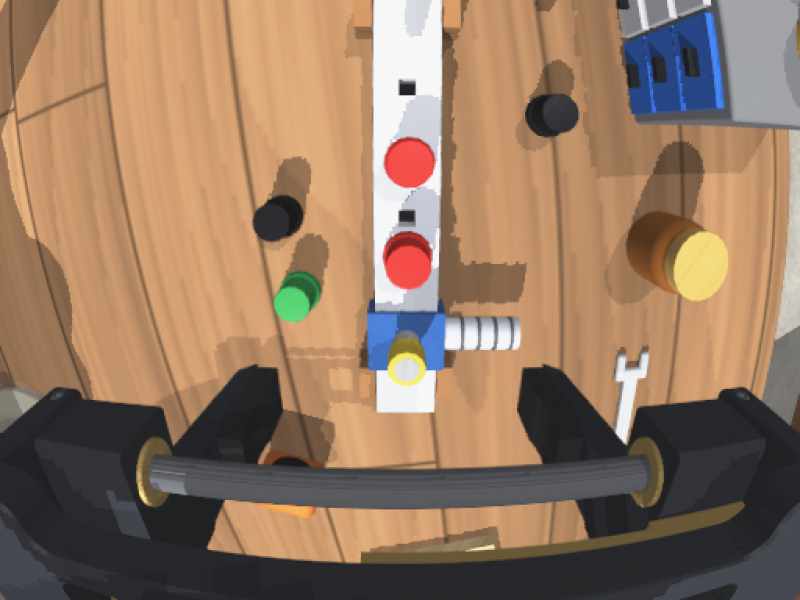

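The wrist view (800x600 scaling) shows the red cap tops at (409,162) and (407,263), and holes 1 and 2 at (407,216) and (407,88). The knob top is at (406,368) on the blue sleeve. The green decoy at (294,300) and the black ones at (275,220) and (555,115) stand off the tube, so the two red caps on the tube are the ones meant. This view serves as the enlarged confirmation.

```bash
python3 - <<'E'
from h import *
import pickle
p,im=pickle.load(open("w1.pkl","rb"))
h=cv2.cvtColor(im,cv2.COLOR_BGR2HSV)
print(h[103,262],h[150,262],h[168,262],h[235,260])
def top(lo,hi,box,z):
    m=cv2.inRange(h,lo,hi);x0,y0,x1,y1=box;w=np.zeros_like(m);w[y0:y1,x0:x1]=m[y0:y1,x0:x1]
    c=max(cv2.findContours(w,0,1)[0],key=cv2.contourArea)
    (u,v),r=cv2.minEnclosingCircle(c)
    P=plane(p,(u,v),z,True);dia=np.linalg.norm(plane(p,(u+r,v),z,True)-plane(p,(u-r,v),z,True))
    print((round(u,1),round(v,1)),P.round(4),"dia",round(dia,4));return P
B=top((0,100,200),(8,215,255),(235,80,290,130),.092)
A=top((0,100,200),(8,215,255),(235,145,290,190),.092)
K=top((0,0,190),(40,255,255),(245,220,275,250),.106)
H=[]
for box in((250,45,272,66),(250,130,272,148)):
    x0,y0,x1,y1=box;m=cv2.inRange(h,(0,0,0),(180,255,70))[y0:y1,x0:x1]
    M=cv2.moments(m,True);u=(x0+M["m10"]/M["m00"],y0+M["m01"]/M["m00"])
    H.append(plane(p,u,.05,True));print("hole",np.round(u,1),H[-1].round(4),M["m00"])
d=H[0]-H[1];print("d",np.linalg.norm(d),"dir deg",np.degrees(np.arctan2(d[1],d[0])))
print("hole0 est",H[1]-d,"knob",K)
print("A",goal((A[0],A[1],.15),np.arctan2(d[1],d[0])+np.pi/2))
E
```

```text
[  1 177 245] [  1 191 179] [  1 181 245] [105   7 227]
(261.5, 103.8) [0.5582 0.2906 0.092 ] dia 0.0325
(259.7, 168.0) [0.548  0.2232 0.092 ] dia 0.036
(261.5, 239.5) [0.5404 0.1454 0.106 ] dia 0.0333
hole [260.4  56.9] [0.5644 0.3447 0.05  ] 68.0
hole [260. 138.] [0.5521 0.2493 0.05  ] 63.0
d 0.0962240933243772 dir deg 82.65471672638553
hole0 est [0.53976204 0.15386926 0.05      ] knob [0.54044227 0.1454053  0.106     ]
A (array([0.0017, 0.0019, 0.0024]), array([ 0.0095, -0.0104,  0.1984]))
```

Request:
send_rows([
  [[0.002,0.002,0.002],[0.0095,-0.0095,0.1],88],
  [[0.002,0.002,0.002],[0.0095,-0.0095,0.2],88],
  [[0.002,0.002,0.002],[0.0095,-0.0095,0.28],80],
  [[0.002,0.002,0.002],[0.0095,-0.0095,0.317],60],
  [[0.002,0.002,0.002],[0.0095,-0.0095,0.317],50],
  [[0.002,0.002,0.002],[0.0095,-0.0095,0.317],40],
  [[0.002,0.002,0.002],[0.0095,-0.0095,0.317],20],
  [[0.002,0.002,0.002],[0.0095,-0.0095,0.317],20],
  [[0.002,0.002,0.002],[0.0095,-0.0095,0.317],20],
  [[0.002,0.002,0.002],[0.0095,-0.0095,0.317],20],
], newtons=15)

```text
time_s: 3.02
eef_pos: [0.5481, 0.2227, 0.0796]
ee_rot: [-0.0, 0.998, -0.064, 0.001]
contact_force: [-1.8, -0.3, 6.0]
gripper_width: 0.354
```

Request:
send_rows([
  [[0,0,0],[0,0,-0.05],20],
  [[0,0,0],[0,0,-0.15],20],
  [[0,0,0],[0,0,-0.25],20],
  [[0,0,0],[0.01,0.1,-0.317],20],
  [[0,0,0],[0.022,0.2,-0.317],20],
  [[0,0,0],[0.034,0.3,-0.317],20],
  [[0,0,0],[0.045,0.4,-0.317],20],
  [[0,0,0],[0.057,0.5,-0.317],20],
  [[0,0,0],[0.068,0.6,-0.317],20],
  [[0,0,0],[0.079,0.7,-0.317],20],
  [[0,0,0],[0.09,0.8,-0.317],20],
  [[0,0,0],[0.098,0.865,-0.317],20],
])

```text
time_s: 4.53
eef_pos: [0.5394, -0.3023, 0.2691]
ee_rot: [-0.0, 0.998, -0.065, 0.0]
contact_force: [0.1, 0.3, 0.2]
gripper_width: 0.352
```

Request:
send_rows([
  [[0,0,0],[0,0,0],20],
  [[0,0,0],[0,0,0],20],
])

```text
time_s: 4.78
eef_pos: [0.5394, -0.3016, 0.2688]
ee_rot: [-0.001, 0.998, -0.065, 0.0]
contact_force: [-0.2, 1.2, 0.5]
gripper_width: 0.36
```

```bash
python3 - <<'E'
from h import *
import pickle
print(pose()[0],observe()["gripper_width"])
p=eyes.camera_params("wrist");im=eyes.grab_frame("wrist")
pickle.dump((p,im),open("w2.pkl","wb"));cv2.imwrite("pics/w2.png",cv2.resize(im,(800,600),interpolation=3))
for c,a in red(im,60):print("red",c.round(1),a)
E
```

```text
[ 0.53936987 -0.30162033  0.2688244 ] 0.35951349719992426
red [213.8  92.9] [198  79  32  29 714]
red [283.4 134.1] [269 119  30  31 706]
red [255.5 258.6] [ 224  214   64   86 4621]
```

View pics/w2.png

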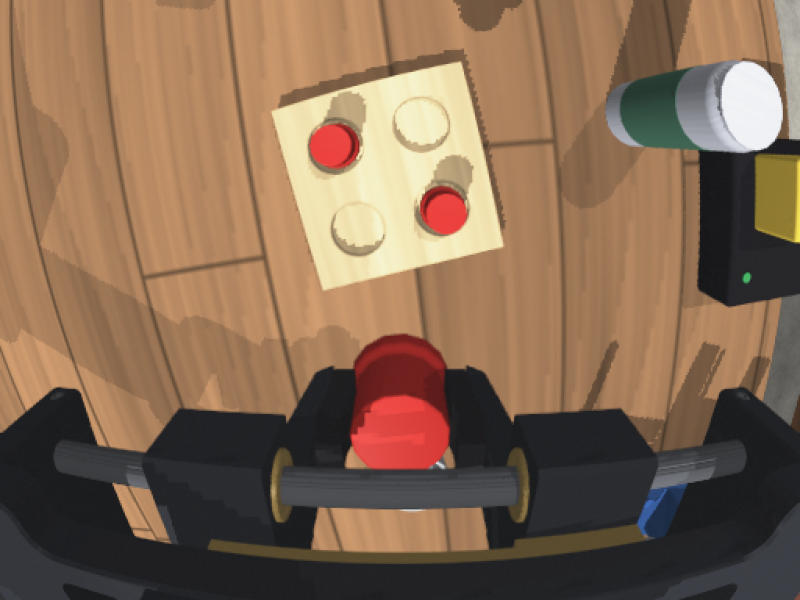

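The tray's corners are at about (272,112), (460,62), (503,247) and (323,290). Empty recesses are at (421,124) and (358,229), filled ones at (333,147) and (443,212). The cap sits upright in the fingers.

```bash
python3 - <<'E'
from h import *
import pickle
p,im=pickle.load(open("w2.pkl","rb"))
g=cv2.cvtColor(im,cv2.COLOR_BGR2GRAY)
c=np.array([(272,112),(460,62),(503,247),(323,290)],np.float32)/1.5625
c=cv2.cornerSubPix(g,c.reshape(-1,1,2).copy(),(4,4),(-1,-1),(3,30,.01)).reshape(-1,2)
C=np.array([plane(p,u,.018,True) for u in c]);print(c.round(1).tolist(),C.round(4)[:,:2].tolist())
print("sides",[round(np.linalg.norm(C[i]-C[i-1]),4) for i in range(4)])
O=C.mean(0);ex=((C[1]-C[0])+(C[2]-C[3]));ex/=np.linalg.norm(ex);ey=np.array([-ex[1],ex[0],0])
print("O",O.round(4),"yaw",np.degrees(np.arctan2(ex[1],ex[0])))
for sx in(-1,1):
  for sy in(-1,1):
    P=O+.036*(sx*ex+sy*ey);print(sx,sy,P.round(4),(project(p,P,True)*1.5625).round(0))
h=cv2.cvtColor(im,cv2.COLOR_BGR2HSV);m=cv2.inRange(h,(0,100,215),(8,215,255))
for b in(( 195,75,235,112),(265,115,303,155),(215,210,300,305)):
    w=np.zeros_like(m);w[b[1]:b[3],b[0]:b[2]]=m[b[1]:b[3],b[0]:b[2]]
    k=max(cv2.findContours(w,0,1)[0],key=cv2.contourArea);(u,v),r=cv2.minEnclosingCircle(k)
    z=.052 if b[0]!=215 else .2688+.0125
    P=plane(p,(u,v),z,True);print("cap",(u,v),r,P.round(4), np.linalg.norm(plane(p,(u+r,v),z,True)-plane(p,(u-r,v),z,True)))
for q in [(421,124),(358,229)]: print("mouth",plane(p,np.array(q)/1.5625,.018,True).round(4))
E
```

```text
[[173.3000030517578, 70.5999984741211], [294.79998779296875, 38.900001525878906], [321.79998779296875, 157.5], [206.5, 185.5]] [[0.4513, -0.1695], [0.6104, -0.1509], [0.629, -0.3097], [0.4703, -0.3287]]
sides [np.float64(0.1603), np.float64(0.1602), np.float64(0.1599), np.float64(0.1598)]
O [ 0.5402 -0.2397  0.018 ] yaw 6.758081575661467
-1 -1 [ 0.5087 -0.2797  0.018 ] [358. 229.]
-1 1 [ 0.5002 -0.2082  0.018 ] [335. 145.]
1 -1 [ 0.5802 -0.2712  0.018 ] [442. 208.]
1 1 [ 0.5717 -0.1997  0.018 ] [421. 123.]
cap (211.0, 92.94230651855469) 13.096026420593262 [ 0.5009 -0.2086  0.052 ] 0.03083301630889509
cap (285.0871276855469, 137.0254669189453) 13.070860862731934 [ 0.58   -0.2719  0.052 ] 0.031078258209921703
cap (254.70338439941406, 280.5) 29.808515548706055 [ 0.5401 -0.3048  0.2813] 0.029064943319258147
mouth [ 0.5717 -0.2004  0.018 ]
mouth [ 0.509  -0.2801  0.018 ]
```

Request:
send_rows([
  [[0,0,0],[0.016,-0.09,0.05],20],
  [[0,0,0],[0.0315,-0.1765,0.1],20],
  [[0,0,0],[0.0315,-0.1765,0.2],20],
  [[0,0,0],[0.0315,-0.1765,0.29],20],
  [[0,0,0],[0.0315,-0.1765,0.34],20],
  [[0,0,0],[0.0315,-0.1765,0.36],20],
  [[0,0,0],[0.0315,-0.1765,0.37],20],
  [[0,0,0],[0.0315,-0.1765,0.38],20],
  [[0,0,0],[0.0315,-0.1765,0.38],20],
])

```text
time_s: 5.95
eef_pos: [0.5722, -0.1984, 0.0417]
ee_rot: [-0.0, 0.998, -0.064, 0.001]
contact_force: [0.0, 0.3, 0.5]
gripper_width: 0.354
```

Request:
send_rows([
  [[0,0,0],[0,0,0.003],20],
  [[0,0,0],[0,0,0.003],36],
  [[0,0,0],[0,0,0.003],50],
  [[0,0,0],[0,0,0.003],50],
  [[0,0,0],[0,0,0.003],50],
  [[0,0,0],[0,0,-0.05],50],
  [[0,0,0],[0,0,-0.13],50],
  [[0,0,0],[0,0,-0.23],88],
  [[0,0,0],[-0.01,-0.05,-0.33],88],
  [[0,0,0],[-0.01,-0.05,-0.38],88],
  [[0,0,0],[-0.01,-0.05,-0.38],88],
])

```text
time_s: 7.32
eef_pos: [0.5704, -0.168, 0.2723]
ee_rot: [0.001, 0.998, -0.064, 0.003]
contact_force: [0.7, -0.3, -1.2]
gripper_width: 0.991
```

```bash
python3 - <<'E'
from h import *
t=eyes.grab_frame("top");s=eyes.grab_frame("scene")
pt,ps=eyes.camera_params("top"),eyes.camera_params("scene")
T=[c for c,a in red(t) if 300<c[0]<340];S=[c for c,a in red(s) if a[4]<400 and c[1]<230 and c[0]<260]
print(T,S)
for c in T:
    for d in S:
        X,e=tri(ray(pt,c),ray(ps,d))
        if e<.008 and 0<X[2]<.12: print("red",c.round(1),d.round(1),X.round(3),round(e,4))
# stack of scene crop
cv2.imwrite("pics/s2.png",cv2.resize(s[140:240,130:290],(800,500),interpolation=3))
print(pose()[0],"B above",goal((.5582,.291,.25),np.radians(-7.35)))
E
```

```text
[array([324.30769231, 206.46153846]), array([306.76470588, 226.29411765])] [array([193.37735849, 179.83396226]), array([169.44545455, 185.83636364])]
red [324.3 206.5] [169.4 185.8] [ 0.579 -0.27   0.031] 0.0022
[ 0.56954069 -0.16801287  0.26864298] B above (array([-0.0013,  0.0001, -0.0003]), array([-0.1168, -0.7562,  0.0321]))
```

View pics/s2.png

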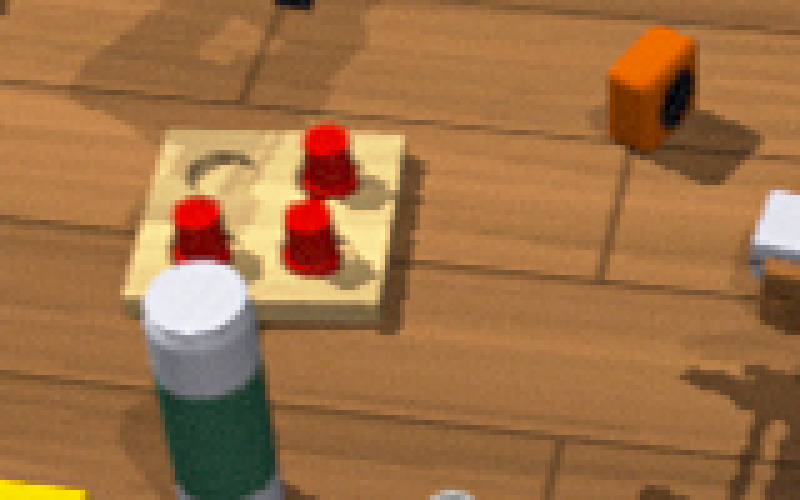

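The crop shows three caps upright in the tray, with the new one at (310,235) seated and the recess at (220,165) still empty. Next is cap B.

Request:
send_rows([
  [[0,0,0],[-0.015,-0.1,0],88],
  [[0,0,0],[-0.03,-0.2,0],88],
  [[0,0,0],[-0.046,-0.3,0],88],
  [[0,0,0],[-0.062,-0.4,0],88],
  [[0,0,0],[-0.077,-0.5,0],88],
  [[0,0,0],[-0.092,-0.6,0],88],
  [[0,0,0],[-0.108,-0.7,0],88],
  [[0,0,0],[-0.1165,-0.756,0.03],88],
  [[0,0,0],[-0.1165,-0.756,0.03],88],
  [[0,0,0],[-0.1165,-0.756,0.03],88],
])

```text
time_s: 8.68
eef_pos: [0.5586, 0.2897, 0.2506]
ee_rot: [-0.0, 0.998, -0.065, -0.001]
contact_force: [-0.6, 0.4, 0.1]
gripper_width: 1.001
```

```bash
python3 - <<'E'
from h import *
print(pose()[0],goal((.5583,.291,.0795),np.radians(-7.35)))
E
```

```text
[0.5585721  0.28970191 0.25058718] (array([-0.0004,  0.0013, -0.0011]), array([-0.0004, -0.002 ,  0.2851]))
```

Request:
send_rows([
  [[0,0.001,-0.001],[0,-0.002,0.1],88],
  [[0,0.001,-0.001],[0,-0.002,0.2],80],
  [[0,0.001,-0.001],[0,-0.002,0.26],70],
  [[0,0.001,-0.001],[0,-0.002,0.285],60],
  [[0,0.001,-0.001],[0,-0.002,0.285],50],
  [[0,0.001,-0.001],[0,-0.002,0.285],40],
  [[0,0.001,-0.001],[0,-0.002,0.285],20],
  [[0,0.001,-0.001],[0,-0.002,0.285],20],
  [[0,0.001,-0.001],[0,-0.002,0.285],20],
  [[0,0.001,-0.001],[0,-0.002,0.285],20],
], newtons=15)

```text
time_s: 9.93
eef_pos: [0.5591, 0.2912, 0.081]
ee_rot: [-0.001, 0.998, -0.064, 0.001]
contact_force: [-0.7, -0.8, 5.5]
gripper_width: 0.354
```

Request:
send_rows([
  [[0,0,0],[0,0,-0.05],20],
  [[0,0,0],[0,0,-0.15],20],
  [[0,0,0],[0,0,-0.25],20],
  [[0,0,0],[0.004,0.1,-0.28],20],
  [[0,0,0],[0.008,0.2,-0.28],20],
  [[0,0,0],[0.012,0.3,-0.28],20],
  [[0,0,0],[0.016,0.4,-0.28],20],
  [[0,0,0],[0.02,0.5,-0.28],20],
  [[0,0,0],[0.025,0.6,-0.28],20],
  [[0,0,0],[0.029,0.7,-0.28],20],
  [[0,0,0],[0.033,0.8,-0.28],20],
  [[0,0,0],[0.037,0.9,-0.28],20],
])

```text
time_s: 11.42
eef_pos: [0.5112, -0.2493, 0.2488]
ee_rot: [-0.0, 0.998, -0.064, 0.001]
contact_force: [0.4, 0.7, -0.6]
gripper_width: 0.356
```

Request:
send_rows([
  [[0,0,0],[0.002,0.053,0],20],
  [[0,0,0],[0.002,0.053,0],20],
  [[0,0,0],[0.002,0.053,0],20],
])

```text
time_s: 11.8
eef_pos: [0.5085, -0.2801, 0.2488]
ee_rot: [-0.001, 0.998, -0.064, 0.001]
contact_force: [0.2, -0.0, -0.7]
gripper_width: 0.354
```

```bash
python3 - <<'E'
from h import *
print(pose()[0],observe()["gripper_width"],goal((.5088,-.2793,.0412),np.radians(-7.35)))
E
```

```text
[ 0.50848924 -0.28008179  0.24884428] 0.35364088779658853 (array([-0.0012, -0.0023,  0.0006]), array([-0.0005, -0.0009,  0.3461]))
```

Request:
send_rows([
  [[-0.001,-0.002,0],[0,-0.001,0.1],20],
  [[-0.001,-0.002,0],[0,-0.001,0.2],20],
  [[-0.001,-0.002,0],[0,-0.001,0.28],20],
  [[-0.001,-0.002,0],[0,-0.001,0.31],20],
  [[-0.001,-0.002,0],[0,-0.001,0.33],20],
  [[-0.001,-0.002,0],[0,-0.001,0.34],20],
  [[-0.001,-0.002,0],[0,-0.001,0.346],20],
  [[-0.001,-0.002,0],[0,-0.001,0.346],20],
])

```text
time_s: 12.8
eef_pos: [0.5093, -0.2795, 0.0418]
ee_rot: [0.0, 0.998, -0.064, 0.001]
contact_force: [-0.2, 0.4, 0.2]
gripper_width: 0.359
```

Request:
send_rows([
  [[0,0,0],[0,0,0.002],20],
  [[0,0,0],[0,0,0.002],36],
  [[0,0,0],[0,0,0.002],50],
  [[0,0,0],[0,0,0.002],50],
  [[0,0,0],[0,0,0.002],50],
  [[0,0,0],[0,0,-0.05],50],
  [[0,0,0],[0,0,-0.13],50],
  [[0,0,0],[0,0,-0.23],88],
  [[0,0,0],[0,0.03,-0.33],88],
  [[0,0,0],[0,0.03,-0.38],88],
  [[0,0,0],[0,0.03,-0.38],88],
])

```text
time_s: 14.18
eef_pos: [0.5072, -0.2977, 0.2718]
ee_rot: [0.001, 0.998, -0.064, 0.002]
contact_force: [1.1, -0.3, -0.1]
gripper_width: 0.987
```

```bash
python3 - <<'E'
from h import *
p=eyes.camera_params("wrist");im=eyes.grab_frame("wrist")
h=cv2.cvtColor(im,cv2.COLOR_BGR2HSV);m=cv2.inRange(h,(0,100,215),(8,215,255))
holes=np.array([[.5087,-.2797],[.5002,-.2082],[.5802,-.2712],[.5717,-.1997]])
for k in cv2.findContours(m,0,1)[0]:
    if cv2.contourArea(k)<200: continue
    (u,v),r=cv2.minEnclosingCircle(k);P=plane(p,(u,v),.052,True)
    dia=np.linalg.norm(plane(p,(u+r,v),.052,True)-plane(p,(u-r,v),.052,True))
    print((round(u),round(v)),P.round(4),"dia",round(dia,4),"err mm",(np.linalg.norm(holes-P[:2],axis=1).min()*1e3).round(1))
cv2.imwrite("pics/w3.png",im)
print(pose()[0],"knob",goal((.5400,.150,.27),np.radians(-7.35)))
E
```

```text
(254, 150) [ 0.5105 -0.2805  0.052 ] dia 0.0304 err mm 1.9
(310, 136) [ 0.5792 -0.2715  0.052 ] dia 0.0318 err mm 1.1
(238, 92) [ 0.5005 -0.2093  0.052 ] dia 0.0316 err mm 1.1
(299, 79) [ 0.5729 -0.2022  0.052 ] dia 0.0315 err mm 2.7
[ 0.5067504  -0.29718716  0.26958627] knob (array([ 0.0004, -0.0014,  0.0005]), array([-0.04  , -0.7463, -0.0011]))
```

View pics/w3.png

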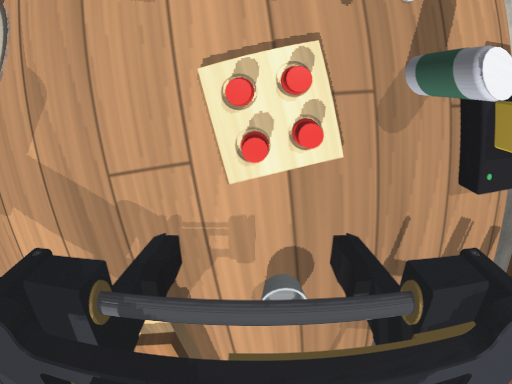

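All four caps stand in their recesses (native pixels (254,150), (310,136), (238,92), (299,79)), each within 3 mm of its recess centre. Next is the knob.

Request:
send_rows([
  [[0,0,0],[-0.005,-0.1,0],88],
  [[0,0,0],[-0.01,-0.2,0],88],
  [[0,0,0],[-0.016,-0.3,0],88],
  [[0,0,0],[-0.022,-0.4,0],88],
  [[0,0,0],[-0.027,-0.5,0],88],
  [[0,0,0],[-0.034,-0.6,0],88],
  [[0,0,0],[-0.034,-0.629,0],88],
  [[0,0,0],[-0.034,-0.629,0],88],
  [[0,0,0],[-0.034,-0.629,0],88],
])

```text
time_s: 15.35
eef_pos: [0.5346, 0.0783, 0.2688]
ee_rot: [0.0, 0.998, -0.065, 0.0]
contact_force: [0.1, 0.1, -0.8]
gripper_width: 1.0
```

```bash
python3 - <<'E'
from h import *
import pickle
P,_=pose()
p=eyes.camera_params("wrist");im=eyes.grab_frame("wrist");pickle.dump((p,im),open("w4.pkl","wb"))
u=project(p,np.array([.5393,.1501,.106]),True);print(P,u)
h=cv2.cvtColor(im,cv2.COLOR_BGR2HSV)
x,y=int(u[0]),int(u[1]);m=cv2.inRange(h,(18,100,90),(36,255,255));w=np.zeros_like(m);w[y-35:y+35,x-30:x+30]=m[y-35:y+35,x-30:x+30]
ks=max(cv2.findContours(w,0,1)[0],key=cv2.contourArea);print(cv2.boundingRect(ks),cv2.contourArea(ks))
for z in(.106,.092): print(z,plane(p,cv2.minEnclosingCircle(ks)[0],z,True).round(4))
d=cv2.inRange(h,(0,0,0),(180,255,75));n,_,s,c=cv2.connectedComponentsWithStats(d)
for i in range(1,n):
    if 25<s[i][4]<150: 
        Q=plane(p,c[i],.05,True)
        if abs(Q[0]-.555)<.03: print("hole",c[i].round(1),s[i][4],Q.round(4))
o=cv2.resize(im[max(0,y-100):y+50,x-100:x+100],(800,600),interpolation=3);print(max(0,y-100),x-100)
cv2.imwrite("pics/w4.png",o)
E
```

```text
[0.53456655 0.07832025 0.26876008] [249.30681187 106.63157669]
(236, 94, 28, 27) 548.0
0.106 [0.5392 0.1497 0.106 ]
0.092 [0.5388 0.1492 0.092 ]
hole [250.5  25.5] 40 [0.5518 0.2446 0.05  ]
6 149
```

View pics/w4.png

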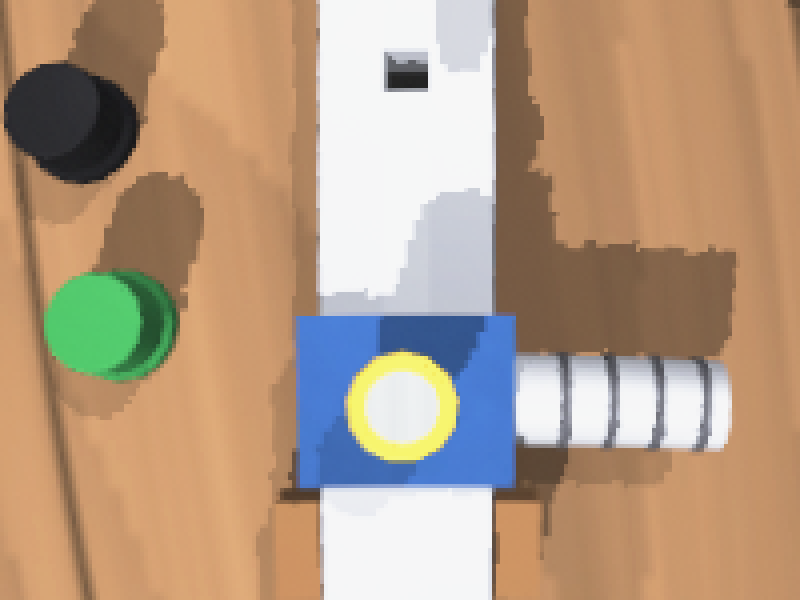

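The crop shows the knob at (403,407), centred on the blue sleeve, with the tube ahead of it clear and hole 1 at (406,72). The computed position (0.5392, 0.1497) matches hole 1 minus 100 mm along the tube.

Request:
send_rows([
  [[0,0,0],[-0.0076,-0.1,0.01],88],
  [[0,0,0],[-0.0076,-0.119,0.06],88],
  [[0,0,0],[-0.0076,-0.119,0.15],88],
  [[0,0,0],[-0.0076,-0.119,0.24],75],
  [[0,0,0],[-0.0076,-0.119,0.3],60],
  [[0,0,0],[-0.0076,-0.119,0.3],50],
  [[0,0,0],[-0.0076,-0.119,0.3],40],
  [[0,0,0],[-0.0076,-0.119,0.3],30],
  [[0,0,0],[-0.0076,-0.119,0.3],10],
  [[0,0,0],[-0.0076,-0.119,0.3],10],
  [[0,0,0],[-0.0076,-0.119,0.3],10],
], newtons=40)

```text
time_s: 16.77
eef_pos: [0.5379, 0.1497, 0.0898]
ee_rot: [0.001, 0.998, -0.064, -0.002]
contact_force: [-11.0, -0.5, 11.1]
gripper_width: 0.306
```

Request:
send_rows([
  [[0,0,0],[-0.001,0,-0.008],10],
  [[0,0,0],[-0.001,0,-0.016],10],
  [[0,0,0],[-0.001,0,-0.024],10],
  [[0,0,0],[-0.001,0,-0.03],10],
  [[0,0,0],[-0.001,0,-0.03],10],
  [[0,0,0],[-0.001,0,-0.03],10],
])

```text
time_s: 17.52
eef_pos: [0.5376, 0.1498, 0.1084]
ee_rot: [0.001, 0.998, -0.064, -0.001]
contact_force: [-0.7, -2.2, 3.6]
gripper_width: 0.303
```

```bash
python3 - <<'E'
from h import *
P,_=pose()
p=eyes.camera_params("wrist");im=eyes.grab_frame("wrist");s=eyes.grab_frame("scene")
o=np.hstack([cv2.resize(im[130:384,130:384],(400,400)),cv2.resize(s[140:220,260:340],(400,400),interpolation=3)])
cv2.imwrite("pics/w5.png",o);print(P,observe()["gripper_width"],observe()["contact_force"],goal(P+.1*np.array([.1279,.9918,0]),np.radians(-7.35)))
E
```

```text
[0.53760845 0.14976943 0.10839847] 0.3049179892322483 [-1.38429888 -2.25187062  2.25542299] (array([ 0.0013,  0.0021, -0.0007]), array([-1.000e-04, -1.666e-01, -4.000e-04]))
```

View pics/w5.png

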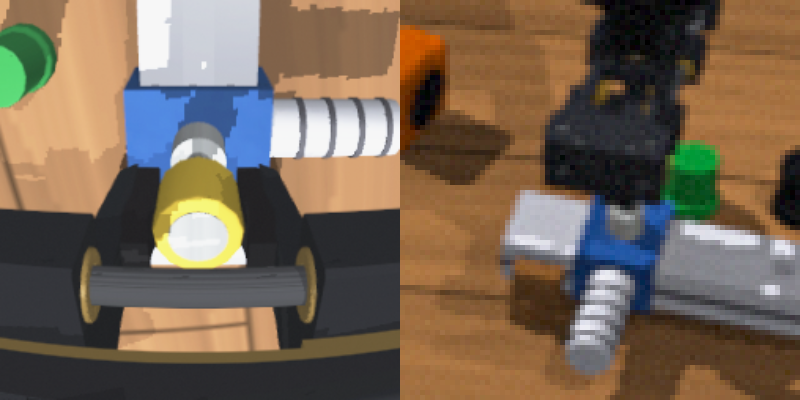

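The left half shows the knob raised clear of the boss with its stem visible, and the fingers firmly round it. Now the slide.

Request:
send_rows([
  [[0,0,0],[0,-0.02,0],10],
  [[0,0,0],[0,-0.04,0],10],
  [[0,0,0],[0,-0.06,0],10],
  [[0,0,0],[0,-0.08,0],10],
  [[0,0,0],[0,-0.1,0],10],
  [[0,0,0],[0,-0.12,0],10],
  [[0,0,0],[0,-0.14,0],10],
  [[0,0,0],[0,-0.155,0],10],
  [[0,0,0],[0,-0.1667,0],10],
  [[0,0,0],[0,-0.1667,0],10],
  [[0,0,0],[0,-0.1667,0],10],
])

```text
time_s: 19.0
eef_pos: [0.5505, 0.2497, 0.1082]
ee_rot: [-0.0, 0.998, -0.065, -0.001]
contact_force: [1.6, 4.1, 1.1]
gripper_width: 0.305
```

```bash
python3 - <<'E'
from h import *
P,_=pose();d=np.array([.1279,.9918,0]);P0=np.array([.5376,.14977,.1084])
print(P,"along",(P-P0)@d,observe()["contact_force"],observe()["gripper_width"])
print(goal(P0+.1*d+[0,0,-.0195],np.radians(-7.35)))
E
```

```text
[0.55054221 0.24972738 0.10816792] along 0.10079304211762757 [1.62966413 4.08503064 1.10049879] 0.30493615249503037
(array([-0.0005,  0.0017, -0.0008]), array([-0.    ,  0.0013,  0.0321]))
```

Request:
send_rows([
  [[0,0,0],[0,0.001,0.006],10],
  [[0,0,0],[0,0.001,0.012],10],
  [[0,0,0],[0,0.001,0.018],10],
  [[0,0,0],[0,0.001,0.024],10],
  [[0,0,0],[0,0.001,0.03],10],
  [[0,0,0],[0,0.001,0.033],10],
  [[0,0,0],[0,0.001,0.033],10],
  [[0,0,0],[0,0.001,0.033],10],
])

```text
time_s: 20.0
eef_pos: [0.5506, 0.2492, 0.0898]
ee_rot: [-0.0, 0.998, -0.064, -0.0]
contact_force: [-4.4, 2.3, 15.8]
gripper_width: 0.305
```

Request:
send_rows([
  [[0,0,0],[0,0,0.002],10],
  [[0,0,0],[0,0,0.002],10],
  [[0,0,0],[0,0,0.002],10],
  [[0,0,0],[0,0,0.002],10],
])

```text
time_s: 20.5
eef_pos: [0.5506, 0.2492, 0.0898]
ee_rot: [-0.0, 0.998, -0.064, -0.0]
contact_force: [-4.7, 1.3, 15.3]
gripper_width: 0.304
```

```bash
python3 - <<'E'
from h import *
P,_=pose();s=observe();print(P,s["contact_force"],s["gripper_width"],s["time_s"])
p=eyes.camera_params("wrist");im=eyes.grab_frame("wrist");t=eyes.grab_frame("scene")
h=cv2.cvtColor(im,cv2.COLOR_BGR2HSV)
o=np.hstack([cv2.resize(im[130:384,130:384],(400,400)),cv2.resize(t[130:230,150:350],(400,400),interpolation=3)])
cv2.imwrite("pics/w6.png",o)
ps=eyes.camera_params("scene")
for u in((.5087,-.2797),(.5002,-.2082),(.5802,-.2712),(.5717,-.1997)):print(project(ps,np.array([*u,.031])).round(1))
for c,a in red(t): 
    if c[0]<260:print("red",c.round(1),a[4])
E
```

```text
[0.55059866 0.24923383 0.08977964] [-4.65990059  1.32978583 15.26996799] 0.30421192193124386 20.5
[173. 171.]
[194.9 171.4]
[169.4 186.1]
[192.  186.6]
red [171.2 178.3] 244
red [193.4 180. ] 261
```

View pics/w6.png

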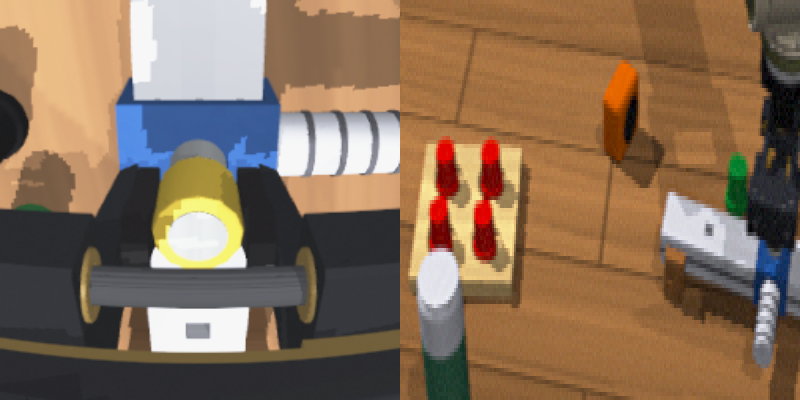

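The left half shows the knob down close on the boss, at the same place in the fingers as before, with hole 0 now bare behind the sleeve. The right half shows four upright caps in the tray. The tool stopped at its original home height (0.0898 m) and is pressing down with about 15 N.

```bash
python3 -c "
from cell import close_job
print(close_job())"
```

```text
the job is handed in; nothing more can be done
None
```

I moved both red caps from the tube into the two empty tray recesses. Then I pulled the plunger up, slid the sleeve to the next hole, pushed the plunger home and handed the job in with the gripper still holding the knob down. It took about 20.5 s of the 72 s allowed; the hand-in gave no verdict.

- **Caps:** in the wrist picture all four cap tops were 1–3 mm from their recess centres (6 mm allowed). They also looked upright and seated in the last scene picture.
- **Sleeve:** the tool moved about 100.3 mm along the tube, and hole 0 is now bare behind the sleeve.
- **Plunger:** the tool came down to the same 0.0898 m height it had with the pin home at the start. A further push moved it no lower, and the knob looked close down on its boss. The joint values can't be read directly, so this rests on the tool position and the picture.
- **Grip:** the fingers grip the knob at a 40 N setting, with about 15 N measured vertically on the tool. About 11 N showed on first gripping, before any deliberate push, so not all of the 15 N is downward push.
- **Other objects:** no knock showed in the forces or pictures. I did not measure the other objects again at the end.

One reading disagreed: in the final scene picture the caps merged into two red blobs, so that automatic check could not separate them. I relied on the earlier wrist measurement and the picture instead.

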